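# Line up casting flasks on the kiln tray by height

### The arm

A 6-joint arm with a two-finger parallel gripper is mounted at the origin on the work surface. World frame = base frame: x ahead of the robot, y to its left, z up, the work surface at z = 0. Lengths are in mm, angles in rad, forces in N, time in s.
With the tool pointing down it reaches from about 300 to 775 mm from the base axis. Payload 14.6 kg.
Tool frame: the origin (TCP) lies on the centre line of the jaws, within the pads' length; the fingertips stand 17 mm ahead of it and the grasp point (between the pads) lies 2 mm behind it; z points along the fingers, y is the line along which they close (so a half turn about z gives the same grasp; the last joint's range is limited). The gripper opens to 85 mm and grips with 20 to 120 N. Pads are 22 mm wide; open, the fingers measure 114 mm over their backs; the gripper's body (76 mm by 85 mm) begins 54 mm behind the grasp point. The pads swing forward as they close: fully open they stand 13 mm farther back than shut.
Start: joints at [1.156, 0.3, 1.521, -0, 1.321, -0.067], TCP at [187.454, 517.06, 248.281] pointing down, gripper open.
Joint ranges: [-3.03, 3.03], [-0.79, 2.21], [0.23, 2.52], [-1.04, 4.18], [0, 3.07], [-2.55, 2.55]. Speed limits (rad/s): [2.22, 2.22, 2.57, 3.14, 3.14, 3.14].

### API

Orientations are given as a rotation vector (axis times angle).
In Python, from workcell import bot, grip, planner, read_camera, calibration gives the robot as it stands. The module is installed in compiled form; this text tells all that it offers. Calls block until the motion is done:
- bot.move_pose(position, orientation): joint-space move of the TCP to a pose.
- bot.movel(position, vel=150, ori=None): straight line of the TCP; ori=None keeps the orientation; vel is the mean speed in mm/s.
- bot.goto_joints(angles): joint-space move.
- grip(opening, strength=None): finger opening in mm; strength is the grip in N (None keeps the last); returns when the fingers have stopped.
- bot.sleep(seconds).
- planner.ik(position, orientation): joint angles nearest the present ones, or None.
- bot.get_state(): the state.
- read_camera(name): name is "side" or "top" or "wrist"; returns the picture (480x640x3 uint8, red, green, blue); there is no depth.
- calibration(name): a dict with "fx", "fy", "cx", "cy" (pixels), "R" (3x3) and "t" (3): a world point X has camera coordinates R X + t. Camera axes: x right, y down, z forward; pixel columns grow to the right and rows downward; lengths in mm; the calibration is good to about 2 mm. A picture is of the moment at which its call begins: read the wrist's pose just before it. calibration takes no time and is no camera call; for the wrist camera it gives the pose at the moment of the call.
A pose or a line that the arm cannot do raises bot.IKError and nothing moves.
- bot.close_job(): hands the job in; it is judged then, once.
The state is a dict: "time": time; "joints": joint angles; "qd": joint speeds; "effort": joint torques, N m; "eef_pos": TCP position; "ee_rot": TCP orientation; "ft_force": force on the tool from outside, world axes, zero at the start; "torque": the same for the moment, N m; "finger_gap": finger opening in mm; "grip_force": force on a finger pad.
Only numpy, scipy, OpenCV 4.12 (cv2) and the standard library are available. Lean on these libraries where they do the work, as an engineer would, in place of code of your own. Each camera call takes 0.05 s, during which the arm holds its last target. There are 200 camera calls.

### The job

Get the four casting flasks ready for burnout: stand each one centred on its own round mark on the kiln tray, in order of height, with the tallest next to the temperature-probe block and the shortest at the far end. Keep the flasks upright the whole time, and do not push or knock over the pot of files.

Things in the scene. Friction and masses are not known exactly. Their poses are not given: they have to be found in the camera images.
- flask_a: The smallest casting flask: a plain steel cylinder, 32 mm in diameter and 40 mm tall, filled with white investment plaster that has a funnel-shaped hollow in its top. Loose, solid for gripping, about 0.09 kg. Starts upright on the table. Origin at the centre of its underside, z up its axis; its yaw means nothing.
- flask_b: The second smallest casting flask: a plain steel cylinder, 40 mm in diameter and 52 mm tall, filled with white investment plaster that has a funnel-shaped hollow in its top. Loose, solid for gripping, about 0.16 kg. Starts upright on the table. Origin at the centre of its underside, z up its axis; its yaw means nothing.
- flask_c: The second largest casting flask: a plain steel cylinder, 48 mm in diameter and 64 mm tall, filled with white investment plaster that has a funnel-shaped hollow in its top. Loose, solid for gripping, about 0.28 kg. Starts upright on the table. Origin at the centre of its underside, z up its axis; its yaw means nothing.
- flask_d: The largest casting flask: a plain steel cylinder, 56 mm in diameter and 78 mm tall, filled with white investment plaster that has a funnel-shaped hollow in its top. Loose, solid for gripping, about 0.45 kg. Starts upright on the table. Origin at the centre of its underside, z up its axis; its yaw means nothing.
- mark_1: Round grey mark with a dark rim, 66 mm in diameter, on the kiln tray; the mark at one end of the row. Origin at its centre on the tray's top face, 22 mm above the table; z up, y along the row. The four identical marks lie 78 mm apart in one straight row, mark_1 to mark_4 in turn towards +y; which end takes the tallest flask is told by the probe block alone.
- mark_2: Round grey mark with a dark rim, 66 mm in diameter, on the kiln tray; next to mark_1. Origin at its centre on the tray's top face, 22 mm above the table; z up, y along the row. The tray is a fixed off-white slab 420 mm long (along the row), 100 mm wide, 22 mm thick, centred on the row.
- mark_3: Round grey mark with a dark rim, 66 mm in diameter, on the kiln tray; between mark_2 and mark_4. Origin at its centre on the tray's top face, 22 mm above the table; z up, y along the row. A plain low brick, 24 x 80 mm and 18 mm high, lies across the tray end away from the probe block.
- mark_4: Round grey mark with a dark rim, 66 mm in diameter, on the kiln tray; the mark at the other end of the row. Origin at its centre on the tray's top face, 22 mm above the table; z up, y along the row. 
- probe_block: Temperature-probe block: a fixed terracotta brick across one end of the tray, 24 mm thick along the row, 80 mm across it, 40 mm high, with a white and brass probe stub on top (58 mm in all). Its centre is 68 mm beyond the end mark, which is mark_1 in some starts and mark_4 in others. Origin at the centre of its underside, on the tray.
- file_pot: Bystander: a loose white ceramic pot, 80 mm across and 90 mm high, with files standing out of it to about 175 mm above the table, to the left of the tray. Origin at the centre of its underside.

How it is judged:
By the outcome, as a careful person would: the job done as asked, in the order asked, and still so for the second after the job is handed in, with the robot touching nothing.
It also fails if it takes over 99 s, if anything falls off the work surface, if the arm or the gripper's body presses on something with over 40 N, if the wrist force passes 120 N, or if a joint passes its speed limit or range.

## Working session

There is one attempt and no reset: what is moved stays moved. The work goes in short steps, each a Python script; the robot and the scene stay as the last script left them, time stands still between calls to the robot, and variables do not carry over. Pictures are saved under pics/ and viewed, at most 14 in all, crops included, and the job is handed in when it is done.

```bash
mkdir -p pics
python3 - <<'E'
from workcell import bot, read_camera, calibration
import cv2
for n in("top","side"):
    cv2.imwrite(f"pics/{n}1.png",read_camera(n)[:,:,::-1]); c=calibration(n); print(n,c)
s=bot.get_state();print(s)
E
```

```text
top {'fx': 567.2694311478185, 'fy': 567.2694311478185, 'cx': 319.332875437716, 'cy': 241.4496116820103, 'R': array([[-0.02417382, -0.99944659, -0.02285041],
       [-0.99370234,  0.02652392, -0.10886758],
       [ 0.10941342,  0.02007476, -0.99379359]]), 't': array([  84.17306813,  542.10989412, 1007.74525045])}
side {'fx': 592.6546335748385, 'fy': 592.6546335748385, 'cx': 320.76765339563684, 'cy': 248.5288198294434, 'R': array([[ 0.91217713, -0.409447  , -0.01691255],
       [-0.25636696, -0.53797131, -0.80303353],
       [ 0.31970121,  0.73684464, -0.59569381]]), 't': array([-454.09349501,  193.59631776, 1154.90135995])}
{'time': 0.1, 'joints': array([ 1.15645047e+00,  3.00428407e-01,  1.52153544e+00,  1.23005622e-05,
        1.32072435e+00, -6.66018476e-02]), 'qd': array([-6.95490411e-04, -2.09472239e-05, -1.57418936e-04, -3.84104808e-04,
        2.87613783e-04,  1.26235342e-03]), 'effort': array([ 1.60445190e-03, -5.44382215e+01, -3.62375200e+01, -1.22916128e-05,
        3.02892033e-03, -2.28887365e-05]), 'eef_pos': array([187.34705092, 516.89262476, 247.76403904]), 'ee_rot': array([-5.43444418e-01, -3.09395504e+00,  1.66674467e-03]), 'ft_force': array([-0.59569044, -0.66528365, -0.13534455]), 'torque': array([0.04767444, 0.01674745, 0.02202619]), 'grip_force': 0.0, 'finger_gap': 85.60113479283284}
```

View pics/top1.png

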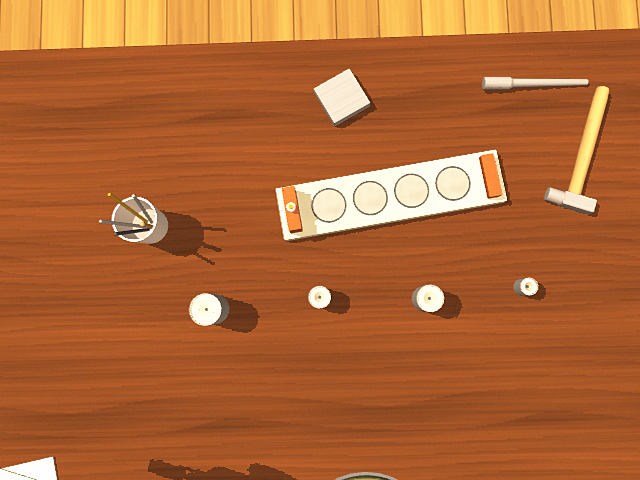

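View pics/side1.png

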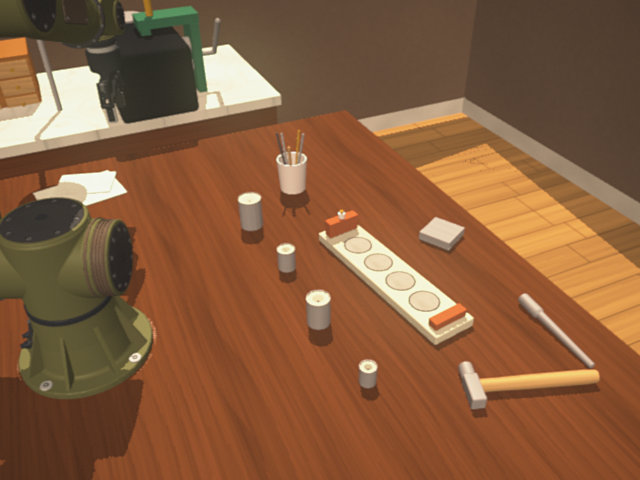

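Top view: the probe block is on the left (291,207), which is the +y end, so mark_4 takes D. Flasks: D (206,310), B (319,297), C (429,298), A (529,287). I'll enlarge both areas.

Run:
```python
import cv2
im=cv2.imread("pics/top1.png")
a=cv2.resize(im[155:245,300:480],None,fx=4,fy=4,interpolation=cv2.INTER_CUBIC)
fl=[cv2.resize(im[y-25:y+25,x-25:x+25],None,fx=8,fy=8,interpolation=cv2.INTER_CUBIC)[:, :] for x,y in((206,310),(319,297),(429,298),(529,287))]
f=cv2.vconcat([cv2.hconcat(fl[:2]),cv2.hconcat(fl[2:])])
f=cv2.resize(f,(600,600))
cv2.imwrite("pics/marks.png",a);cv2.imwrite("pics/fl.png",f)
```

```text
(no output)
```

View pics/marks.png

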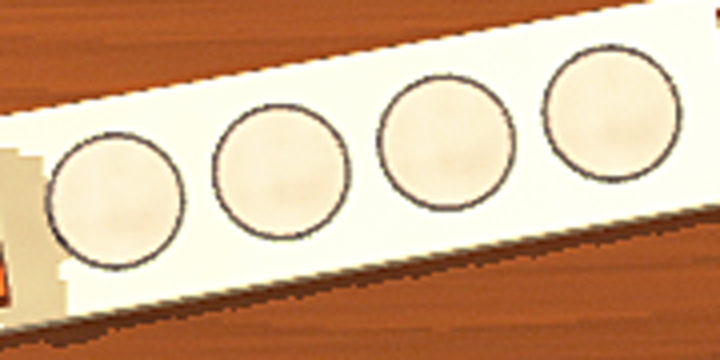

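View pics/fl.png

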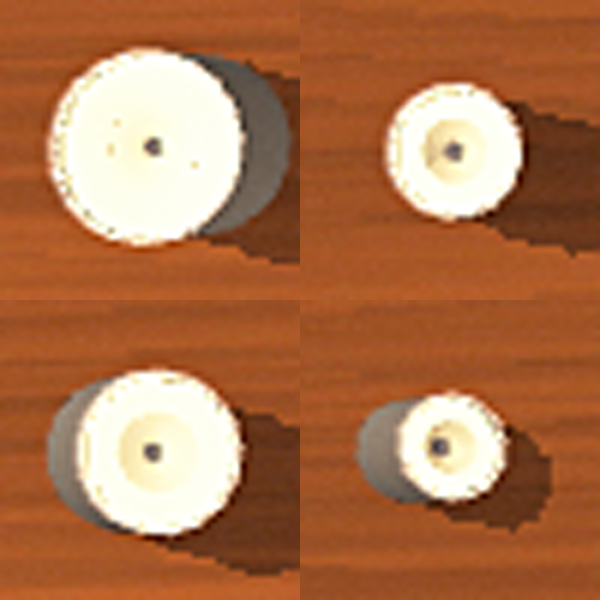

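Mark centres in full-image pixels: mark_4 (328.5,204.9), mark_3 (370.0,197.6), mark_2 (411.2,190.4), mark_1 (452.6,182.9). Flask-top centres: D (204.9,308.9), B (319.4,296.8), C (430.4,297.9), A (529.1,285.9). The sizes match. Next I'll turn these into positions and hover for wrist views.

```bash
cat > h.py <<'E'
from workcell import bot, grip, planner, read_camera, calibration
import numpy as np, cv2
from scipy.spatial.transform import Rotation as Ro
def px2w(c,u,v,z):
    d=c["R"].T@[(u-c["cx"])/c["fx"],(v-c["cy"])/c["fy"],1]; o=-c["R"].T@c["t"]
    return (o+d*(z-o[2])/d[2])[:2]
def w2px(c,X):
    p=c["R"]@np.array(X,float)+c["t"]; return c["fx"]*p[0]/p[2]+c["cx"],c["fy"]*p[1]/p[2]+c["cy"]
def ori(a):  # tool down, jaws closing along world direction a
    y=np.array([np.cos(a),np.sin(a),0]); z=np.array([0,0,-1.]); return Ro.from_matrix(np.c_[np.cross(y,z),y,z]).as_rotvec()
H=dict(A=40,B=52,C=64,D=78)
E
python3 - <<'E'
from h import *
c=calibration("top")
M=np.array([px2w(c,u,v,22) for u,v in((452.6,182.9),(411.2,190.4),(370,197.6),(328.5,204.9))])
print(M,np.linalg.norm(np.diff(M,axis=0),axis=1)); d=M[3]-M[0];a=np.arctan2(d[1],d[0])-np.pi/2;print("tray yaw",a)
F={k:px2w(c,u,v,H[k]) for k,u,v in(("D",204.9,308.9),("B",319.4,296.75),("C",430.4,297.9),("A",529.1,285.9))};print(F)
print(px2w(c,138,218,90))
for p in list(M)+list(F.values()):
  for z in (50,190): 
    print([None if (q:=planner.ik([*p,z],ori(a+s))) is None else q.round(2)[[0,5]] for s in (0,np.pi)])
def shot(p,n):
    bot.move_pose([*p,260],ori(a)); bot.sleep(.3); c=calibration("wrist"); cv2.imwrite(n,read_camera("wrist")[:,:,::-1])
    print(c["R"].round(3).tolist(),(-c["R"].T@c["t"]).round(1),bot.get_state()["eef_pos"],c["fx"]); return c
c=shot(M.mean(0)-[60,0],"pics/w1.png")
print([np.round(w2px(c,[*m,22]),1) for m in M])
np.savez("m.npz",M=M,a=a,**F); print(bot.get_state()["time"])
E
```

```text
[[ 647.73165845 -179.50064055]
 [ 635.80087051 -102.34888851]
 [ 624.41901742  -25.55127872]
 [ 612.85828976   51.85155853]] [78.06879366 77.63645696 78.26141858]
tray yaw 0.14961078827880714
{'D': array([426.67314595, 270.38959572]), 'B': array([443.08425458,  72.1947241 ]), 'C': array([ 436.20311638, -121.62385956]), 'A': array([ 453.33987014, -301.91604192])}
[587.14821143 384.6841043 ]
[array([-0.32, -0.47]), None]
[array([-0.32, -0.47]), None]
[array([-0.22, -0.37]), None]
[array([-0.22, -0.37]), None]
[array([-0.1 , -0.25]), None]
[array([-0.1 , -0.25]), None]
[array([ 0.02, -0.12]), None]
[array([ 0.02, -0.12]), None]
[array([0.49, 0.34]), None]
[array([0.49, 0.34]), None]
[array([ 0.08, -0.07]), None]
[array([ 0.08, -0.07]), None]
[array([-0.35, -0.5 ]), None]
[array([-0.35, -0.5 ]), None]
[array([-0.65, -0.8 ]), array([-0.65,  2.34])]
[array([-0.65, -0.8 ]), array([-0.65,  2.34])]
[[0.989, 0.149, 0.001], [0.144, -0.955, 0.26], [0.04, -0.257, -0.966]] [560.1   1.3 385.1] [570.22502495 -63.69475703 259.9871656 ] 399.5692578528561
[array([380.7, 338.7]), array([383.6, 264.3]), array([387.3, 182.1]), array([391.3,  89.2])]
2.9167
```

View pics/w1.png

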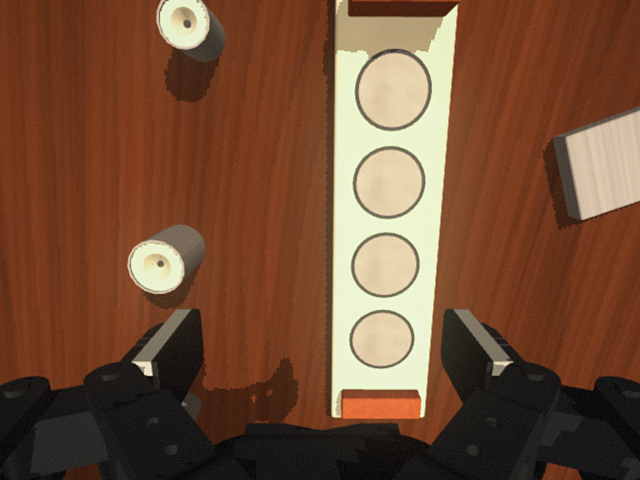

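Wrist view: the marks sit at m4 (394,90), m3 (389.5,182), m2 (385.5,265) and m1 (382,339), about 2 px to the right of the top-camera prediction. I'll average the two estimates and place D first.

```bash
cat >> h.py <<'E'
def move(k,src,dst,a,zt=None):
    z=max(22,0.6*H[k]-4); o=ori(a)
    bot.move_pose([*src,180],o); bot.movel([*src,z],150); grip(20,50)
    s=bot.get_state(); print(k,"gap",s["finger_gap"],"f",s["grip_force"],s["eef_pos"])
    bot.movel([*src,190],200); bot.move_pose([*dst,190],o); bot.movel([*dst,z+40],200); bot.movel([*dst,z+23],40)
    bot.sleep(.3); s=bot.get_state(); print(s["eef_pos"],"gap",s["finger_gap"],s["ft_force"])
    grip(85); bot.sleep(.2); bot.movel([*dst,200],150)
def shot(p,n,a):
    bot.move_pose([*p,260],ori(a)); bot.sleep(.3); c=calibration("wrist"); cv2.imwrite(n,read_camera("wrist")[:,:,::-1]); return c
E
python3 - <<'E'
from h import *
d=dict(np.load("m.npz")); M=d["M"]; a=float(d["a"])
c=calibration("wrist")
W=np.array([px2w(c,u,v,22) for u,v in((382,339),(385.5,265),(389.5,182),(394,90))]); print(W-M)
M=M+(W-M).mean(0)/2; d["M"]=M
C=M.mean(0); u=np.array([-np.sin(a),np.cos(a)]); d["M"]=M=np.array([C+u*78*i for i in(-1.5,-.5,.5,1.5)]); print(M)
np.savez("m.npz",**d)
move("D",d["D"],M[3],a)
c=shot(M.mean(0)-[60,0],"pics/w2.png",a)
np.savez("c2.npz",**c); print(np.round(w2px(c,[*M[3],22]),1),np.round(w2px(c,[*M[3],100]),1), bot.get_state()["time"])
E
```

```text
[[ 1.30831135 -0.22426878]
 [ 1.93310768 -0.46236236]
 [ 1.98480641  0.27876407]
 [ 2.38120185 -0.33015672]]
[[ 648.59262119 -179.67257772]
 [ 636.96646536 -102.54390276]
 [ 625.34030953  -25.41522781]
 [ 613.7141537    51.71344715]]
D gap 54.90155048548302 f 52.00574576854706 [427.031128   270.59868348  43.71193627]
[613.66953994  51.66075349  65.78869351] gap 55.04135941005083 [-2.29385097  0.07028919 -1.60024099]
[391.5  89.9] [411.4  75.4] 11.925
```

View pics/w2.png

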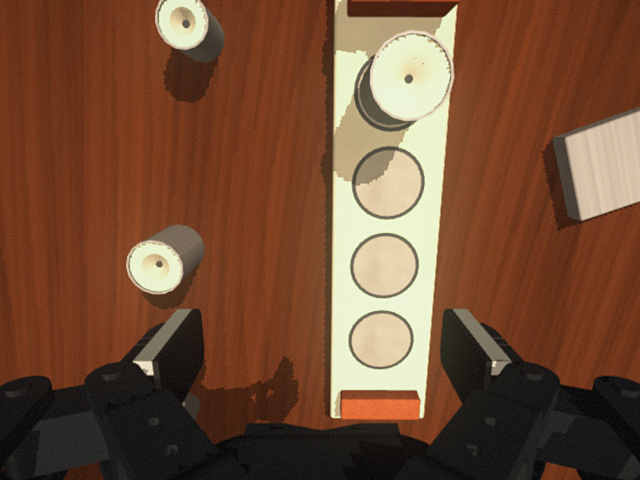

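D's top is at about (412,76.5) against a predicted (411,75), so it's on its mark to within about 1 mm. I'll shift the remaining targets +0.7 mm in x and carry on.

Run:
```python
from h import *
d=dict(np.load("m.npz")); M=d["M"]+[.7,0]; a=float(d["a"])
for k,i in(("C",2),("B",1),("A",0)): move(k,d[k],M[i],a)
c=shot(M.mean(0)-[100,0],"pics/w3.png",a)
im=read_camera("top")[:,:,::-1]; 
cv2.imwrite("pics/t3.png",cv2.resize(im[140:250,270:510],None,fx=3.3,fy=3.3,interpolation=cv2.INTER_CUBIC))
print(bot.get_state()["time"])
```

```text
C gap 46.760393446365605 f 50.30433475971222 [ 436.44856488 -121.72442127   35.06085851]
[626.00699334 -25.39419539  57.26888264] gap 47.506897859699485 [ 0.32295051  0.20802917 -3.04805166]
B gap 38.945596865870115 f 49.55397963523865 [443.28512726  72.21171588  27.71281829]
[ 637.65715446 -102.5289079    50.15272956] gap 38.90508637107886 [ 0.20069002 -0.36301849 -1.79637091]
A gap 30.83482642908332 f 49.41833853721619 [ 453.51456158 -302.0424284    22.41523318]
[ 649.27782911 -179.67498575   44.96481609] gap 30.759051638434038 [ 0.6685833   0.17261445 -0.7521492 ]
36.8
```

View pics/w3.png

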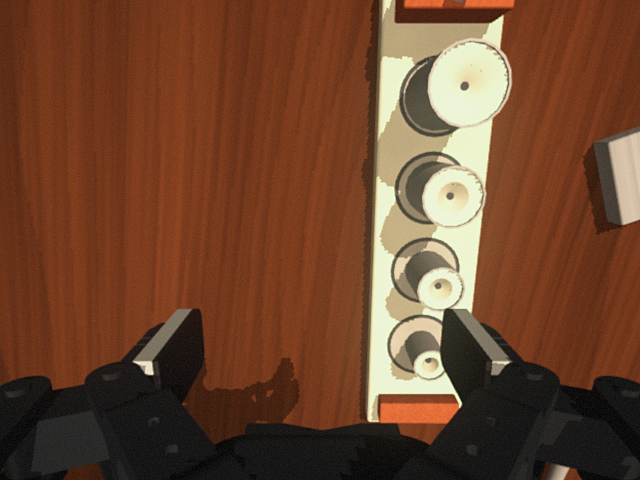

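View pics/t3.png

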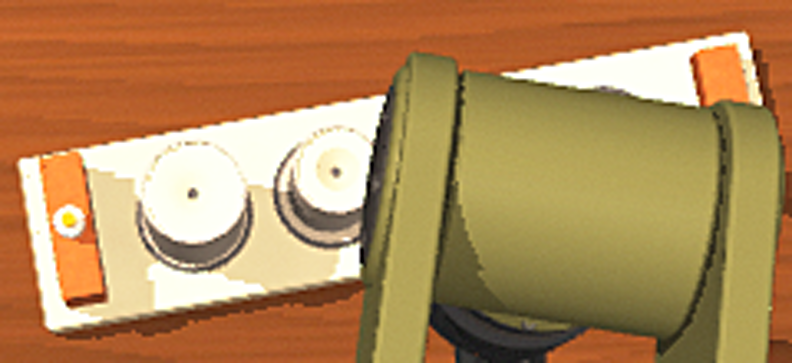

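Wrist view: the four flasks stand on their marks in order of height, with D (468,84) nearest the probe block and A (429,363) at the far end. The top view is blocked by the arm, so I'll move it away and check the centring there.

Run:
```python
from h import *
bot.goto_joints([1.0,0.3,1.521,0,1.321,-.067]); bot.sleep(.5)
d=dict(np.load("m.npz"));c=calibration("top")
im=read_camera("top"); cv2.imwrite("pics/top4.png",im[:,:,::-1])
x0,y0,s=290,145,4
v=cv2.resize(np.ascontiguousarray(im[y0:y0+110,x0:x0+195,::-1]),None,fx=s,fy=s,interpolation=cv2.INTER_CUBIC)
# marks as first seen from the same camera (measured pixels); ideal tops if flask is centred there
px=[(452.6,182.9),(411.2,190.4),(370,197.6),(328.5,204.9)]
for k,p in zip("ABCD",px):
    m=px2w(c,*p,22); r=dict(A=16,B=20,C=24,D=28)[k]
    t=np.linspace(0,2*np.pi,60)
    q=np.array([w2px(c,[m[0]+r*np.cos(x),m[1]+r*np.sin(x),22+H[k]]) for x in t])
    cv2.polylines(v,[np.int32(((q-[x0,y0]+.5)*s-.5).round())],True,(255,0,255),1)
cv2.imwrite("pics/t4.png",v); print(bot.get_state()["time"])
```

```text
39.525
```

View pics/t4.png

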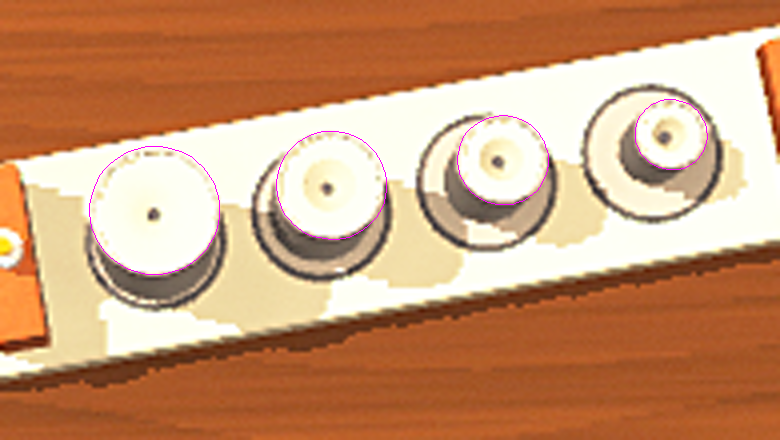

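The overlay of ideal tops (magenta) matches all four flasks to within about 1 px (under 2 mm), and the order is right. I'll hand the job in.

```bash
python3 -c "
from workcell import bot
print(bot.close_job())"
```

```text
the job is handed in; nothing more can be done
None
```

All four flasks stand upright on their marks within about 2 mm, ordered D, C, B, A from mark_4 beside the probe block to mark_1; the pot of files was left alone, and the job was handed in at about 40 s.

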